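# Lay the leaning covers hollow side up in their nests

### The arm

A 7-joint arm with a two-finger parallel gripper is mounted at the origin on the work surface. World frame = base frame: x ahead of the robot, y to its left, z up, the work surface at z = 0. Lengths are in m, angles in rad, forces in N, time in s.
With the tool pointing down it reaches from about 0.425 to 0.925 m from the base axis. Payload 6.8 kg.
Tool frame: the origin (TCP) lies between the finger pads; the fingertips stand r.tcp_to_tips ahead of it and the grasp point (between the pads) lies 3 mm ahead of it (r.tcp_to_tips is the distance from the TCP to the fingertips, in m); z points along the fingers, y is the line along which they close (so a half turn about z gives the same grasp; the last joint's range is limited). The gripper opens to 85 mm and grips with 20 to 120 N. Pads are 22 mm wide; open, the fingers measure 114 mm over their backs; the gripper's body (76 mm by 85 mm) begins 54 mm behind the grasp point. The pads swing forward as they close: fully open they stand 13 mm farther back than shut.
Start: joints at [1.231, 0.477, 0.022, 1.555, -0.011, 1.109, -0.083], TCP at [0.155, -0.657, 0.253] pointing down, gripper open.
Joint ranges: [-2.96, 2.96], [-0.34, 2.1], [-1.41, 1.46], [0.24, 2.44], [-1.37, 4.51], [0.17, 1.92], [-2.96, 2.96]. Speed limits (rad/s): [2.39, 2.39, 3.14, 3.14, 3.14, 3.14, 3.14].

### API

Orientations are given as a rotation vector (axis times angle).
In Python, from bench import r gives the robot as it stands. The module is installed in compiled form; this text tells all that it offers.
- The arm moves only by the tool step_arm, never from a script. Its argument "moves" is a list of rows, each an object of numbers: "rx", "ry", "rz": the turn, a rotation vector about the tool's x, y, z in degrees; "dx", "dy", "dz": the shift along the tool's x, y, z in mm; "gripper": the opening, from -1 (shut) to 1 (fully open). In form: [{"rx": .., "ry": .., "rz": .., "dx": .., "dy": .., "dz": .., "gripper": ..}, ...]. A call has 1 to 20 rows; each row shifts and turns the commanded pose from where the row before left it, along the tool's axes as they then stand; what a row does not reach is not made up. A row lasts 1/8 s, in which the tool goes at most 62.5 mm and 10.7 degrees, less where a joint would pass 70% of its speed; a pose out of reach is approached as far as the arm can. A call is refused whole if a number of a shift passes 62.5 or a number of a turn 10.7, either way. A call with a gripper value outside its range is refused whole. The fingers move at their own pace and stop on an object; "grip_force" is the grip in N (left out, the last holds). Time passes only in rows, so rows that do not move let the fingers close. It gives the time, the measured TCP pose, the force, the opening and the grip force at its end, in the units of the state.
- r.get_obs(): the state, without advancing time (a new reading comes with each control period).
- r.grab_frame(name): name is "scene" or "top" or "wrist"; returns the picture (400x640x3 uint8, blue, green, red); there is no depth.
- r.camera_info(name): a dict with "mtx" (3x3 intrinsics, pixels), "rvec" (rotation vector, rad) and "tvec" (3), from world to camera coordinates, as OpenCV has them. Camera axes: x right, y down, z forward; pixel columns grow to the right and rows downward; lengths in m; the calibration is good to about 2 mm. A picture is of the moment at which its call begins: read the wrist's pose just before it. camera_info takes no time and is no camera call; for the wrist camera it gives the pose at the moment of the call.
- r.hand_in(): hands the job in; it is judged then, once.
The state is a dict: "clock": time; "joints": joint angles; "qvel": joint speeds; "tau": joint torques, N m; "tcp_pos": TCP position; "orientation": TCP orientation; "contact_force": force on the tool from outside, world axes, zero at the start; "moment": the same for the moment, N m; "grip_width": finger opening in m; "gripper_force": force on a finger pad.
Only numpy, scipy, OpenCV 4.12 (cv2) and the standard library are available. Lean on these libraries where they do the work, as an engineer would, in place of code of your own. Each camera call takes 0.05 s, during which the arm holds its last target. There are 200 camera calls.

### The job

Two cast covers, a long one and a short one, lean in the black rack. Lay each of them hollow side up in the nest of its own length on the jig plate, flat and fully down between the end walls, and let go; set them down rather than dropping them, and leave the other things on the bench where they are.

Things in the scene. Friction and masses are not known exactly. Their poses are not given: they have to be found in the camera images.
- long_cover: loose long cover: cast-aluminium half-shell 84 long x 50 wide x 14 mm thick; one broad face flat, the other hollow with a 3 mm rim and four bosses. Starts leaning on end in the rack. Origin: middle of the lower end edge of the flat face; x along the length to the other end, y across, z out of the hollow side (solid: x 0 to 84, y -25 to 25, z 0 to 14 mm)
- long_cover_centre (a point): centre of the long cover's flat outer face, 42 mm along x from its origin
- long_nest: fixed grey nest on the jig plate; origin centre of underside, x along the pocket. Pocket 88 x 54 mm; floor 40 mm wide, 20 mm above the underside; end walls and 6 mm thick corner lugs along the long sides rise 3 mm upright from the floor, then flare out 4 mm in the next 8 mm. The middle 52 mm of each long side is open for fingers down to the plate. Either end of the cover may lead
- long_nest_seat (a point): centre of the long nest's pocket floor, where the cover's flat face rests
- short_cover: loose short cover: cast-aluminium half-shell 64 long x 50 wide x 14 mm thick; one broad face flat, the other hollow with a 3 mm rim and four bosses. Starts leaning on end in the rack. Origin: middle of the lower end edge of the flat face; x along the length to the other end, y across, z out of the hollow side (solid: x 0 to 64, y -25 to 25, z 0 to 14 mm)
- short_cover_centre (a point): centre of the short cover's flat outer face, 32 mm along x from its origin
- short_nest: fixed grey nest on the jig plate; origin centre of underside, x along the pocket. Pocket 68 x 54 mm; floor 40 mm wide, 20 mm above the underside; end walls and 6 mm thick corner lugs along the long sides rise 3 mm upright from the floor, then flare out 4 mm in the next 8 mm. The middle 52 mm of each long side is open for fingers down to the plate. Either end of the cover may lead
- short_nest_seat (a point): centre of the short nest's pocket floor, where the cover's flat face rests
- rack: fixed black rack, base 130 x 300 mm, comb edges 28 mm high; origin under the covers' feet, mid-width. Stations at y = 66 and -66 mm (either cover at either): foot ledge 45 mm up and back rest leaning 30 deg from vertical towards +x, both 32 mm wide, rest 50 mm long, 5 mm thick. A cover stands with its flat face on the rest, hollow side looking to rack -x and 30 deg up
- jig_plate: fixed steel plate 160 x 290 x 12 mm; origin centre of its underside. The two nests stand on it at y = +67 and -67 mm, in either order
- spare_board: loose bystander: small light-green circuit board lying flat, 90 x 60 x 4 mm with components to 13 mm high; origin centre of underside
- tape_roll: loose bystander: amber tape roll lying flat, 68 mm across, 18 mm high; origin centre of underside
- driver: loose bystander: screwdriver lying flat, 150 mm long along its x
- dispenser: loose bystander: white bottle, 50 mm across, 100 mm tall; origin centre of underside
- screw_cup: loose bystander: steel bowl, 60 mm across, 35 mm high; origin centre of underside
- brush: loose bystander: hand brush lying flat, 160 mm long along its x
- reel: loose bystander: black component reel lying flat, 90 mm across, 12 mm high; origin centre of underside
There are look-alikes about, which are no part of the job. What is shaped like the short_cover but yellow is not meant.

How it is judged:
By the outcome, as a careful person would: the job done as asked, in the order asked, and still so for the second after the job is handed in, with the robot touching nothing.
It also fails if it takes over 58 s, if anything falls off the work surface, if the arm or the gripper's body presses on something with over 40 N, if the wrist force passes 120 N, or if a joint passes its speed limit or range.

## Working session

There is one attempt and no reset: what is moved stays moved. The work goes in short steps, Python scripts to look and compute and a tool call to move; the robot and the scene stay as the last step left them, time stands still between calls to the robot, and variables do not carry over. Pictures are saved under pics/ and viewed, at most 10 in all, crops included, and the job is handed in when it is done.

Besides the shell and the picture viewer there is one more tool, called after "Emit:" as a command line: name --argument value ..., lists and objects as JSON in quotes. step_arm: Moves the arm, as the interface text tells. Its arguments: {"type":"object","properties":{"moves":{"type":"array","items":{"type":"object","properties":{"rx":{"type":"number"},"ry":{"type":"number"},"rz":{"type":"number"},"dx":{"type":"number"},"dy":{"type":"number"},"dz":{"type":"number"},"gripper":{"type":"number"}}}},"grip_force":{"type":"number"}},"required":["moves"]}

```bash
mkdir -p pics; python3 - <<'E'
from bench import r
import cv2,numpy as np
for n in("top","scene"):
    cv2.imwrite(f"pics/{n}0.png",r.grab_frame(n)); c=r.camera_info(n)
    R=cv2.Rodrigues(np.array(c["rvec"]))[0]; print(n,np.round(c["mtx"],1).tolist(),np.round(-R.T@np.array(c["tvec"]).ravel(),3),np.round(R,2).tolist())
o=r.get_obs();print({k:np.round(v,3).tolist() for k,v in o.items()},r.tcp_to_tips)
E
```

```text
top [[483.2, 0.0, 312.7], [0.0, 483.2, 191.5], [0.0, 0.0, 1.0]] [0.407 0.004 1.361] [[0.02, -1.0, 0.01], [-1.0, -0.02, -0.07], [0.08, -0.01, -1.0]]
scene [[366.4, 0.0, 309.9], [0.0, 366.4, 199.8], [0.0, 0.0, 1.0]] [1.303 0.074 0.855] [[-0.12, 0.99, 0.02], [0.7, 0.1, -0.71], [-0.7, -0.07, -0.71]]
{'clock': 0.1, 'joints': [1.231, 0.478, 0.022, 1.556, -0.012, 1.109, -0.083], 'qvel': [-0.0, -0.001, -0.002, -0.003, -0.0, -0.001, -0.001], 'tau': [0.005, -59.776, 1.614, -28.195, 0.013, 0.005, 0.0], 'tcp_pos': [0.155, -0.656, 0.252], 'orientation': [-3.119, -0.363, 0.0], 'contact_force': [0.424, -1.25, 0.265], 'moment': [-0.074, 0.013, 0.016], 'gripper_force': 0.0, 'grip_width': 0.085} 0.022
```

View pics/top0.png

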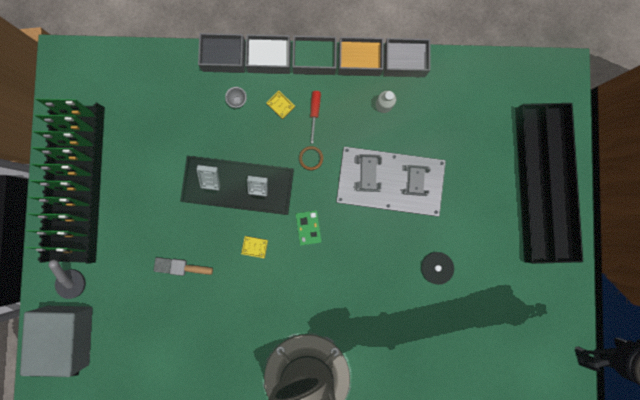

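View pics/scene0.png

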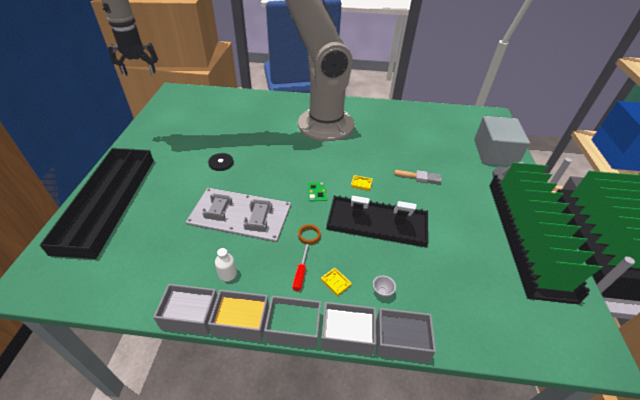

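Top view: the rack is at about (237,185) px, with the long cover probably at (207,178) and the short at (257,187). The jig plate is at (391,181), with the long nest at (369,173) and the short nest at (416,180). I'll enlarge these areas.

```bash
python3 - <<'E'
import cv2,numpy as np
t=cv2.imread("pics/top0.png")
a=cv2.resize(t[150:220,175:303],None,fx=6,fy=6,interpolation=cv2.INTER_CUBIC)[:300*2]
b=cv2.resize(t[142:222,330:458],None,fx=6,fy=6,interpolation=cv2.INTER_CUBIC)
cv2.imwrite("pics/c1.png",a);cv2.imwrite("pics/c2.png",b)
E
```

```text
(no output)
```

View pics/c1.png

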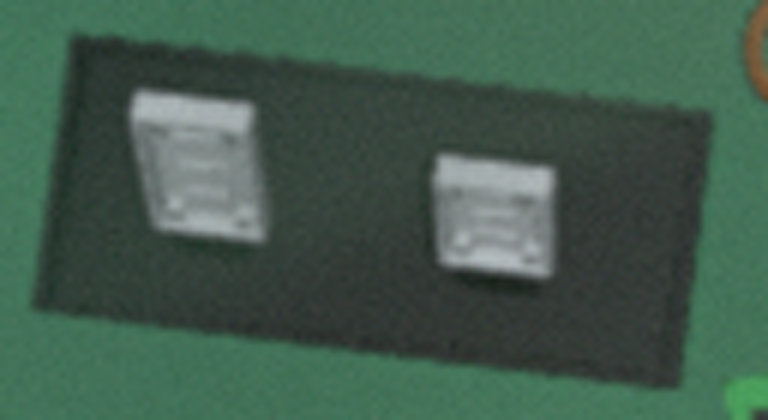

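View pics/c2.png

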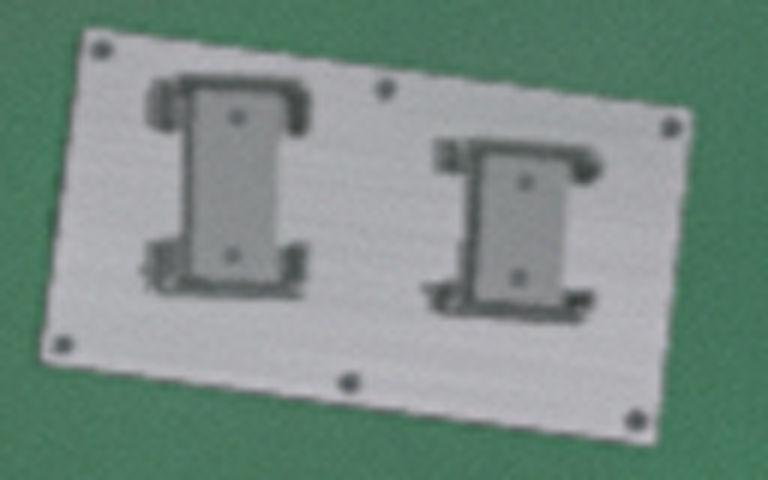

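The enlarged crops give the cover corners, rack corners, plate corners and nest floors. I'll fit poses to these.

```bash
cat > h.py <<'E'
import numpy as np,cv2
from scipy.optimize import least_squares
from scipy.spatial.transform import Rotation as Ro
from bench import r
def cam(n):
    c=r.camera_info(n); return np.array(c["mtx"]),np.array(c["rvec"],float).ravel(),np.array(c["tvec"],float).ravel()
def proj(C,P): return cv2.projectPoints(np.asarray(P,float).reshape(-1,1,3),C[1],C[2],C[0],None)[0].reshape(-1,2)
def rot(P,p):  # planar pose x,y,yaw
    c,s=np.cos(p[2]),np.sin(p[2]); P=np.asarray(P,float)
    return np.c_[P[:,0]*c-P[:,1]*s+p[0],P[:,0]*s+P[:,1]*c+p[1],P[:,2]]
def lean(P,z0=.045,a=30):  # cover coords -> rack-like coords
    P=np.asarray(P,float);s,c=np.sin(np.radians(a)),np.cos(np.radians(a))
    return np.c_[P[:,0]*s-P[:,2]*c,P[:,1],z0+P[:,0]*c+P[:,2]*s]
def fit(C,P,px,x0):
    f=lambda p:(proj(C,rot(P,p))-px).ravel()
    s=least_squares(f,x0); return s.x,np.sqrt(np.mean(s.fun**2))
E
python3 - <<'E'
from h import *
C=cam("top")
def px(l,o): return np.array(l)/6+np.array(o)-0.4
def rep(n,P,l,o,x0=(.4,0,0)):
    p,e=fit(C,P,px(l,o),x0); print(n,np.round(p[:2],4),"yaw",round(np.degrees(p[2]),1),"rms px",round(e,2))
A=(175,150);B=(330,142)
# order TL(+x,+y) TR(+x,-y) BR(-x,-y) BL(-x,+y)
def rect(a,b,z): return [[a,b,z],[a,-b,z],[-a,-b,z],[-a,b,z]]
for z in(.0,.015,.028): rep("rack",rect(.065,.15,z),[(72,37),(711,112),(680,385),(35,308)],A)
rep("plate",rect(.08,.145,.012),[(85,29),(692,108),(656,443),(40,362)],B)
rep("Lfloor",rect(.044,.020,.032),[(190,86),(281,93),(277,285),(186,280)],B)
rep("Sfloor",rect(.034,.020,.032),[(480,150),(570,158),(565,305),(475,300)],B)
for n,L,l in(("L",.084,[(133,93),(253,103),(265,242),(155,228),(137,124),(252,132)]),("S",.064,[(437,157),(556,168),(552,277),(440,265),(435,180),(556,191)])):
  for z in(.045,):
    P=lean([[L,.025,0],[L,-.025,0],[0,-.025,.014],[0,.025,.014],[L,.025,.014],[L,-.025,.014]],z)
    rep(n+str(z),P,l,A)
E
```

```text
rack [0.5243 0.2104] yaw -5.4 rms px 0.56
rack [0.523  0.2082] yaw -5.4 rms px 0.31
rack [0.5219 0.2062] yaw -5.4 rms px 0.5
plate [ 0.5444 -0.2226] yaw -6.2 rms px 0.31
Lfloor [ 0.5635 -0.1568] yaw -0.7 rms px 0.38
Sfloor [ 0.5471 -0.2904] yaw -1.9 rms px 0.27
L0.045 [0.5183 0.2744] yaw -4.7 rms px 0.55
S0.045 [0.5062 0.1449] yaw -4.7 rms px 0.42
```

```bash
cat >> h.py <<'E'
def tcp():
    o=r.get_obs(); return np.array(o["tcp_pos"]),Ro.from_rotvec(o["orientation"])
def down(yaw,pitch=0):
    """tool x forward at yaw deg, z down; pitch deg turns z outward (about tool y)"""
    return Ro.from_euler("z",yaw,degrees=True)*Ro.from_euler("x",180,degrees=True)*Ro.from_euler("y",pitch,degrees=True)
def go(p,R):
    q,Q=tcp(); print("tool mm",np.round(Q.inv().apply(np.array(p)-q)*1000,1),"turn deg",np.round((Q.inv()*R).as_rotvec(degrees=True),1))
E
python3 - <<'E'
from h import *
C=cam("wrist");q,Q=tcp();R=Ro.from_rotvec(C[1])
print(C[0].round(1).tolist(),"cam in tool",(Q.inv().apply(R.inv().apply(-C[2])-q)).round(4),"axes\n",(Q.inv()*R.inv()).as_matrix().round(3))
go((.47,-.22,.33),down(-3))
E
```

```text
[[291.5, 0.0, 318.0], [0.0, 291.5, 195.1], [0.0, 0.0, 1.0]] cam in tool [ 0.0702 -0.0009 -0.1213] axes
 [[ 0.001 -0.962 -0.274]
 [ 1.     0.001 -0.   ]
 [ 0.    -0.274  0.962]]
tool mm [ 406.9 -352.5  -77. ] turn deg [-0.1  0.  16.3]
```

Emit:
step_arm --moves '[{"rz": 8.1}, {"rz": 8.2}, {"dx": 34.7, "dy": -41.5}, {"dx": 34.7, "dy": -41.5}, {"dx": 34.7, "dy": -41.5}, {"dx": 34.7, "dy": -41.5}, {"dx": 34.7, "dy": -41.5}, {"dx": 34.7, "dy": -41.5}, {"dx": 34.7, "dy": -41.5}, {"dx": 34.7, "dy": -41.5}, {"dx": 34.7, "dy": -41.5}, {"dx": 34.7, "dy": -41.5}, {"dx": 34.7, "dy": -41.5}]'

```text
invalid input at $.moves[0]: expected keys rx, ry, rz, dx, dy, dz, gripper
```

```bash
python3 - <<'E'
from h import *
o=r.get_obs();print(o["clock"],o["tcp_pos"],np.round(o["joints"],2),down(-3).as_rotvec(),o["orientation"])
np.savez("n1.npz",*cam("wrist"));f=r.grab_frame("wrist");cv2.imwrite("pics/w1.png",f)
C=cam("wrist");u=proj(C,[[.5516,-.156,.032],[.537,-.289,.032]]);print(u)
x0,y0=(u.mean(0)-[160,120]).astype(int).clip(0);print(x0,y0)
cv2.imwrite("pics/w1c.png",cv2.resize(f[y0:y0+240,x0:x0+320],None,fx=2.5,fy=2.5,interpolation=cv2.INTER_CUBIC))
E
```

```text
0.1 [ 0.15491056 -0.65646083  0.2524049 ] [ 1.23  0.48  0.02  1.56 -0.01  1.11 -0.08] [ 3.14051611e+00 -8.22373085e-02 -5.03558283e-18] [-3.11886521e+00 -3.63070068e-01  4.97730057e-04]
[[-226.13916668 -506.46364223]
 [ -32.2123205  -412.17848328]]
0 0
```

View pics/w1c.png

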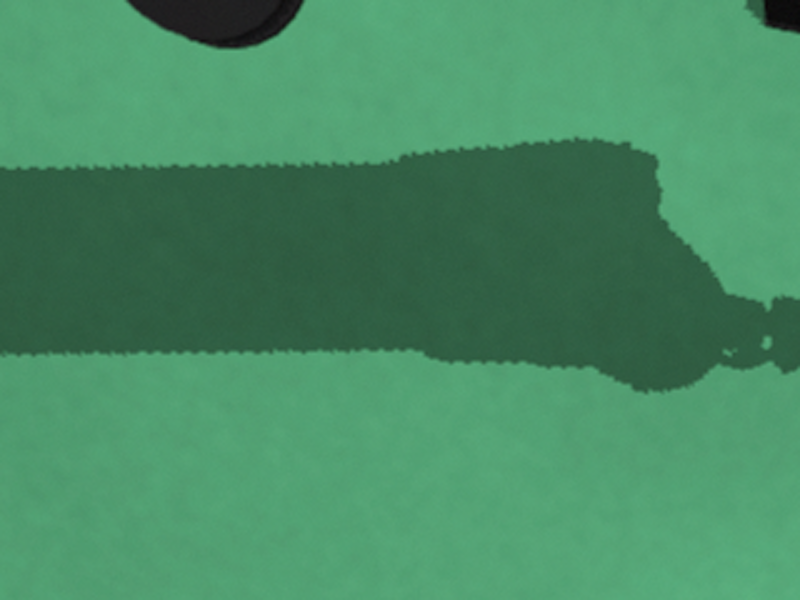

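The rows need all seven keys, so the arm never moved. The picture shows only the reel, the arm's shadow and bare bench. I'll send the move again in full.

Emit:
step_arm --moves '[{"rx": 0, "ry": 0, "rz": 8.1, "dx": 0, "dy": 0, "dz": 0, "gripper": 1}, {"rx": 0, "ry": 0, "rz": 8.2, "dx": 0, "dy": 0, "dz": 0, "gripper": 1}, {"rx": 0, "ry": 0, "rz": 0, "dx": 34.7, "dy": -41.5, "dz": 0, "gripper": 1}, {"rx": 0, "ry": 0, "rz": 0, "dx": 34.7, "dy": -41.5, "dz": 0, "gripper": 1}, {"rx": 0, "ry": 0, "rz": 0, "dx": 34.7, "dy": -41.5, "dz": 0, "gripper": 1}, {"rx": 0, "ry": 0, "rz": 0, "dx": 34.7, "dy": -41.5, "dz": 0, "gripper": 1}, {"rx": 0, "ry": 0, "rz": 0, "dx": 34.7, "dy": -41.5, "dz": 0, "gripper": 1}, {"rx": 0, "ry": 0, "rz": 0, "dx": 34.7, "dy": -41.5, "dz": 0, "gripper": 1}, {"rx": 0, "ry": 0, "rz": 0, "dx": 34.7, "dy": -41.5, "dz": 0, "gripper": 1}, {"rx": 0, "ry": 0, "rz": 0, "dx": 34.7, "dy": -41.5, "dz": 0, "gripper": 1}, {"rx": 0, "ry": 0, "rz": 0, "dx": 34.7, "dy": -41.5, "dz": 0, "gripper": 1}, {"rx": 0, "ry": 0, "rz": 0, "dx": 34.7, "dy": -41.5, "dz": 0, "gripper": 1}, {"rx": 0, "ry": 0, "rz": 0, "dx": 34.7, "dy": -41.5, "dz": 0, "gripper": 1}]'

```text
clock: 1.78
tcp_pos: [0.5612, -0.2199, 0.2532]
orientation: [3.14, -0.083, -0.0]
contact_force: [0.5, -0.5, 0.3]
grip_width: 0.0857
gripper_force: 0.0
```

```bash
python3 - <<'E'
from h import *
C=cam("wrist");np.savez("n1.npz",*C);f=r.grab_frame("wrist");cv2.imwrite("pics/w2.png",f)
u=proj(C,[[.5516,-.156,.032],[.537,-.289,.032]]);print(u,np.round(r.get_obs()["joints"],2))
x0,y0=(u.mean(0)-[133,90]).astype(int).clip(0);print(x0,y0)
cv2.imwrite("pics/w2c.png",cv2.resize(f[y0:y0+180,x0:x0+266],None,fx=3,fy=3,interpolation=cv2.INTER_CUBIC))
E
```

```text
[[266.52776197 183.22919961]
 [376.79712105 189.35289869]] [ 0.38  0.37 -0.15  1.72  0.06  1.05 -1.41]
188 96
```

View pics/w2c.png

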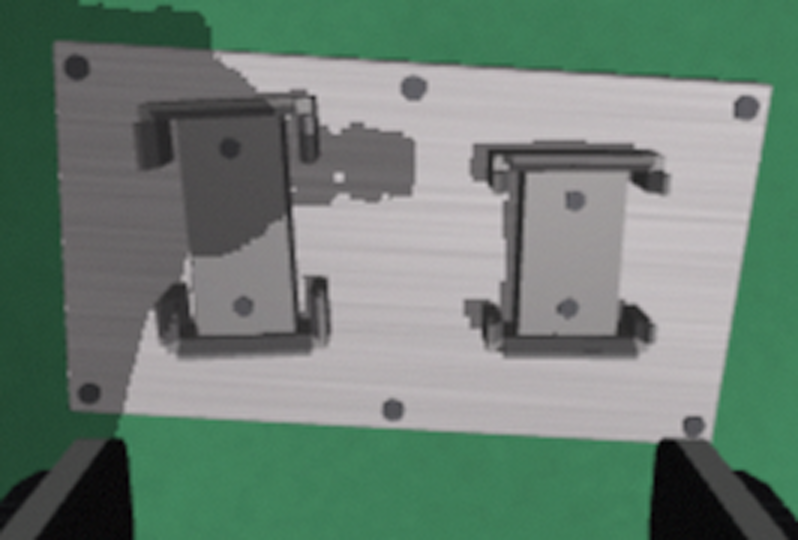

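The plate is clear. L floor corners in the crop: (175,118), (281,112), (297,333), (198,335). S floor corners: (526,171), (628,171), (617,335), (518,334).

```bash
python3 - <<'E'
from h import *
d=np.load("n1.npz");C=[d["arr_0"],d["arr_1"],d["arr_2"]]
def rect(a,b,z): return [[a,b,z],[a,-b,z],[-a,-b,z],[-a,b,z]]
for n,a,b,z,l in(("plate",.08,.145,.012,[(54,41),(772,86),(713,441),(69,409)]),("L",.044,.02,.032,[(175,118),(281,112),(297,333),(198,335)]),("S",.034,.02,.032,[(526,171),(628,171),(617,335),(518,334)])):
    p,e=fit(C,rect(a,b,z),np.array(l)/3+[188,96]-.33,(.55,-.2,0));print(n,p[:2].round(4),np.degrees(p[2]).round(1),e.round(2), ((proj(C,rot(rect(a,b,z),p))-[188,96]+.33)*3).round(0).tolist())
go((.4,.145,.25),down(-5,0))
E
```

```text
plate [ 0.5463 -0.2232] -6.3 0.91 [[52.0, 39.0], [775.0, 83.0], [712.0, 446.0], [69.0, 411.0]]
L [ 0.5656 -0.158 ] -0.7 0.37 [[176.0, 118.0], [280.0, 114.0], [296.0, 331.0], [199.0, 335.0]]
S [ 0.5477 -0.2909] -3.0 0.28 [[526.0, 170.0], [628.0, 170.0], [616.0, 335.0], [519.0, 335.0]]
tool mm [-181.8 -348.9    4.3] turn deg [-0.3 -0.2  2.5]
```

Emit:
step_arm --moves '[{"rx": 0, "ry": 0, "rz": 0, "dx": -22.9, "dy": -51.4, "dz": 0, "gripper": 1}, {"rx": 0, "ry": 0, "rz": 0, "dx": -22.9, "dy": -51.4, "dz": 0, "gripper": 1}, {"rx": 0, "ry": 0, "rz": 0, "dx": -22.9, "dy": -51.4, "dz": 0, "gripper": 1}, {"rx": 0, "ry": 0, "rz": 0, "dx": -22.9, "dy": -51.4, "dz": 0, "gripper": 1}, {"rx": 0, "ry": 0, "rz": 0, "dx": -22.9, "dy": -51.4, "dz": 0, "gripper": 1}, {"rx": 0, "ry": 0, "rz": 0, "dx": -22.9, "dy": -51.4, "dz": 0, "gripper": 1}, {"rx": 0, "ry": 0, "rz": 0, "dx": -22.9, "dy": -51.4, "dz": 0, "gripper": 1}, {"rx": 0, "ry": 0, "rz": 2, "dx": 0, "dy": 0, "dz": 0, "gripper": 1}, {"rx": 0, "ry": 9, "rz": 0, "dx": 0, "dy": 0, "dz": 0, "gripper": 1}, {"rx": 0, "ry": 9, "rz": 0, "dx": 0, "dy": 0, "dz": 0, "gripper": 1}, {"rx": 0, "ry": 9, "rz": 0, "dx": 0, "dy": 0, "dz": 0, "gripper": 1}, {"rx": 0, "ry": 9, "rz": 0, "dx": 0, "dy": 0, "dz": 0, "gripper": 1}, {"rx": 0, "ry": 9, "rz": 0, "dx": 0, "dy": 0, "dz": 0, "gripper": 1}, {"rx": 0, "ry": 0, "rz": 0, "dx": -28, "dy": 0, "dz": 28, "gripper": 1}, {"rx": 0, "ry": 0, "rz": 0, "dx": -28, "dy": 0, "dz": 28, "gripper": 1}]'

```text
clock: 3.7
tcp_pos: [0.4109, 0.1369, 0.2381]
orientation: [2.996, -0.152, 0.907]
contact_force: [0.0, 0.9, -0.1]
grip_width: 0.0855
gripper_force: 0.0
```

```bash
python3 - <<'E'
from h import *
print(np.round(r.get_obs()["joints"],2)); go((.42,.148,.17),down(-5,45))
C=cam("wrist");np.savez("n2.npz",*C);f=r.grab_frame("wrist");cv2.imwrite("pics/w3.png",f)
q=(.506,.1449,np.radians(-4.7))
u=proj(C,rot(lean([[0,.025,.014],[.064,-.025,0]]),q));print(u)
E
```

```text
[ 0.67 -0.11 -1.28  2.4   0.72  0.4  -2.93]
tool mm [-31.2 -10.5  61.3] turn deg [-0.6 11.4 -1.1]
[[286.4510038  206.84642095]
 [329.25368569 152.99017642]]
```

View pics/w3.png

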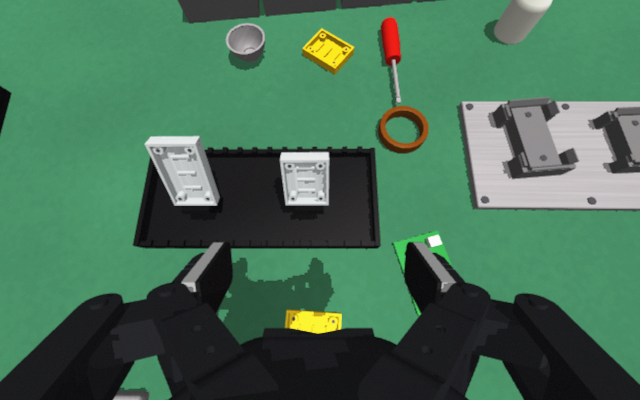

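The wrist view shows the short cover at px (281..329, 152..205) and the long one with corners (147,138), (199,137), (219,206), (175,206). The arm stopped short near its joint limits, so I'll use less tilt, come in from above and refine the fit.

```bash
python3 - <<'E'
from h import *
d=np.load("n2.npz");C=[d["arr_0"],d["arr_1"],d["arr_2"]]
for n,L,l in(("S",.064,[(281,153),(329.5,152.5),(328,205),(284,205.5)]),("L",.084,[(147,138),(199,137),(219,206),(175,206.5)])):
    P=lean([[L,.025,0],[L,-.025,0],[0,-.025,.014],[0,.025,.014]])
    p,e=fit(C,P,np.array(l),(.51,.2,0));c=rot(lean([[L/2,0,.008]]),p)[0]
    print(n,p[:2].round(4),np.degrees(p[2]).round(1),e.round(2),proj(C,rot(P,p)).round(0).tolist(),"grasp",c.round(4))
    z=down(-5,30).apply([0,0,1]); go(c-.003*z+[0,0,.1],down(-5,30))
E
```

```text
S [0.5073 0.1463] -6.3 0.56 [[281.0, 152.0], [329.0, 153.0], [328.0, 206.0], [285.0, 205.0]] grasp [0.5163 0.1453 0.0767]
tool mm [ 55.2 -20.5 104.7] turn deg [-0.5 -3.5 -1.1]
L [0.5192 0.2753] -2.8 1.05 [[149.0, 139.0], [198.0, 136.0], [218.0, 205.0], [175.0, 207.0]] grasp [0.5333 0.2746 0.0854]
tool mm [  62.1 -151.   101.7] turn deg [-0.5 -3.5 -1.1]
```

Emit:
step_arm --moves '[{"rx": -0.5, "ry": -3.5, "rz": -1.1, "dx": 18.4, "dy": -6.8, "dz": 30, "gripper": 1}, {"rx": 0, "ry": 0, "rz": 0, "dx": 18.4, "dy": -6.8, "dz": 35, "gripper": 1}, {"rx": 0, "ry": 0, "rz": 0, "dx": 18.4, "dy": -6.8, "dz": 36, "gripper": 1}, {"rx": 0, "ry": 0, "rz": 0, "dx": 0, "dy": 0, "dz": 0, "gripper": 1}]'

```text
clock: 4.25
tcp_pos: [0.4449, 0.1364, 0.2393]
orientation: [-2.991, 0.143, -0.862]
contact_force: [-0.7, 0.6, 0.0]
grip_width: 0.0853
gripper_force: 0.0
```

```bash
python3 - <<'E'
from h import *
print(np.round(r.get_obs()["joints"],2))
c=np.array([.5160,.1445,.0767])
z=down(-5.3,30).apply([0,0,1]); go(c-.003*z+[0,0,.1],down(-5.3,30)); go(c-.003*z,down(-5.3,30))
E
```

```text
[ 0.02 -0.02 -0.64  2.37  0.78  0.44 -2.95]
tool mm [ 26.1 -10.8  87.8] turn deg [-2.8 -2.  -0.9]
tool mm [-26.9  -5.8 172.5] turn deg [-2.8 -2.  -0.9]
```

```bash
python3 - <<'E'
from h import *
c=np.array([.5160,.1445,.0767])
for h in(.17,.1):
    z=down(-5.3,20).apply([0,0,1]); go(c-.003*z+[0,0,h],down(-5.3,20))
E
```

```text
tool mm [ 63.7 -14.4  28.6] turn deg [ -2.9 -12.   -0.7]
tool mm [ 26.6 -10.9  87.9] turn deg [ -2.9 -12.   -0.7]
```

Emit:
step_arm --moves '[{"rx": 0, "ry": 0, "rz": 0, "dx": 31.8, "dy": -7.2, "dz": 14.3, "gripper": 1}, {"rx": 0, "ry": 0, "rz": 0, "dx": 31.8, "dy": -7.2, "dz": 14.3, "gripper": 1}, {"rx": -1.5, "ry": -6, "rz": -0.4, "dx": 0, "dy": 0, "dz": 0, "gripper": 1}, {"rx": -1.5, "ry": -6, "rz": -0.4, "dx": 0, "dy": 0, "dz": 0, "gripper": 1}, {"rx": 0, "ry": 0, "rz": 0, "dx": 0, "dy": 0, "dz": 0, "gripper": 1}, {"rx": 0, "ry": 0, "rz": 0, "dx": 0, "dy": 0, "dz": 0, "gripper": 1}]'

```text
clock: 5.0
tcp_pos: [0.514, 0.1432, 0.2493]
orientation: [3.071, -0.143, 0.545]
contact_force: [-0.4, 0.6, -1.7]
grip_width: 0.0852
gripper_force: 0.0
```

```bash
python3 - <<'E'
from h import *
print(np.round(r.get_obs()["joints"],2))
c=np.array([.5160,.1445,.0767])
for h in(.17,.1,0):
    z=down(-5.3,20).apply([0,0,1]); go(c-.003*z+[0,0,h],down(-5.3,20))
E
```

```text
[ 0.11  0.17 -0.66  2.08  0.49  0.69 -2.54]
tool mm [ 0.9 -1.5  0.1] turn deg [ 0.2 -0.1 -0. ]
tool mm [-23.2  -1.7  65.8] turn deg [ 0.2 -0.1 -0. ]
tool mm [-57.6  -2.  159.7] turn deg [ 0.2 -0.1 -0. ]
```

Emit:
step_arm --moves '[{"rx": 0, "ry": 0, "rz": 0, "dx": -11.5, "dy": -0.4, "dz": 32, "gripper": 1}, {"rx": 0, "ry": 0, "rz": 0, "dx": -11.5, "dy": -0.4, "dz": 32, "gripper": 1}, {"rx": 0, "ry": 0, "rz": 0, "dx": -11.5, "dy": -0.4, "dz": 32, "gripper": 1}, {"rx": 0, "ry": 0, "rz": 0, "dx": -11.5, "dy": -0.4, "dz": 32, "gripper": 1}, {"rx": 0, "ry": 0, "rz": 0, "dx": -11.5, "dy": -0.4, "dz": 32, "gripper": 1}, {"rx": 0, "ry": 0, "rz": 0, "dx": 0, "dy": 0, "dz": 0, "gripper": 1}]'

```text
clock: 5.75
tcp_pos: [0.5122, 0.1462, 0.0869]
orientation: [3.073, -0.136, 0.53]
contact_force: [-0.5, 0.0, 0.1]
grip_width: 0.0853
gripper_force: 0.0
```

```bash
python3 - <<'E'
from h import *
print(np.round(r.get_obs()["joints"],2))
c=np.array([.5160,.1445,.0767])
z=down(-5.3,20).apply([0,0,1]); go(c-.003*z,down(-5.3,20))
f=r.grab_frame("wrist");cv2.imwrite("pics/w4.png",f[60:,60:580])
E
```

```text
[-0.38  0.4  -0.15  2.24  0.85  0.34 -2.95]
tool mm [0.3 1.3 7.9] turn deg [0.2 0.4 0.3]
```

View pics/w4.png

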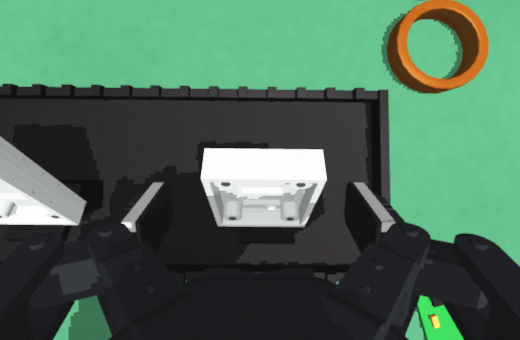

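The fingers straddle the short cover evenly: pads at px 150 and 365, cover centre at 264. The tool is 8 mm shallow because joint 7 is at its limit, so I'll ease the pitch a little to get deeper.

Emit:
step_arm --moves '[{"rx": 0, "ry": -3, "rz": -1.5, "dx": 0, "dy": 1, "dz": 4, "gripper": 1}, {"rx": 0, "ry": -3, "rz": -1.5, "dx": 0, "dy": 1, "dz": 4, "gripper": 1}, {"rx": 0, "ry": 0, "rz": 0, "dx": 0, "dy": 0, "dz": 2, "gripper": 1}]'

```text
clock: 6.18
tcp_pos: [0.5186, 0.143, 0.0803]
orientation: [3.1, -0.069, 0.374]
contact_force: [0.5, 1.1, 0.2]
grip_width: 0.0856
gripper_force: 0.0
```

```bash
python3 - <<'E'
from h import *
print(np.round(r.get_obs()["joints"],2))
c=np.array([.5160,.1445,.0767])
z=down(-5.3,20).apply([0,0,1]); go(c-.003*z,down(-5.3,20))
E
```

```text
[-0.2   0.44 -0.31  2.16  0.66  0.44 -2.66]
tool mm [-3.8 -1.4 -0.2] turn deg [-0.   6.2  2.8]
```

Emit:
step_arm --moves '[{"rx": 0, "ry": 2, "rz": 1.3, "dx": -2, "dy": -0.7, "dz": 0, "gripper": 1}, {"rx": 0, "ry": 2, "rz": 1.2, "dx": -2, "dy": -0.7, "dz": 1, "gripper": 1}, {"rx": 0, "ry": 0, "rz": 0, "dx": 0, "dy": 0, "dz": 0, "gripper": 1}]'

```text
clock: 6.55
tcp_pos: [0.5127, 0.1451, 0.0771]
orientation: [3.084, -0.128, 0.48]
contact_force: [-0.5, 0.2, -0.0]
grip_width: 0.0855
gripper_force: 0.0
```

```bash
python3 - <<'E'
from h import *
print(np.round(r.get_obs()["joints"],2))
c=np.array([.5160,.1445,.0767])
z=down(-5.3,20).apply([0,0,1]); go(c-.003*z,down(-5.3,20))
E
```

```text
[-0.34  0.42 -0.18  2.22  0.79  0.34 -2.88]
tool mm [ 3.   0.3 -1.6] turn deg [0.1 2.3 0.6]
```

Emit:
step_arm --grip_force 60 --moves '[{"rx": 0, "ry": 0, "rz": 0, "dx": 2, "dy": 0, "dz": 0, "gripper": -1}, {"rx": 0, "ry": 0, "rz": 0, "dx": 0, "dy": 0, "dz": 0, "gripper": -1}, {"rx": 0, "ry": 0, "rz": 0, "dx": 0, "dy": 0, "dz": 0, "gripper": -1}, {"rx": 0, "ry": 0, "rz": 0, "dx": 0, "dy": 0, "dz": 0, "gripper": -1}, {"rx": 0, "ry": 0, "rz": 0, "dx": 0, "dy": 0, "dz": 0, "gripper": -1}, {"rx": 0, "ry": 0, "rz": 0, "dx": 0, "dy": 0, "dz": 0, "gripper": -1}]'

```text
clock: 7.3
tcp_pos: [0.5162, 0.1447, 0.0779]
orientation: [3.084, -0.131, 0.481]
contact_force: [-3.4, -0.5, 6.6]
grip_width: 0.0493
gripper_force: 61.5
```

```bash
cat >> h.py <<'E'
LEAN=lambda yaw:Ro.from_matrix(np.array(rot(lean(np.eye(3),0),(0,0,np.radians(yaw)))).T)
FLAT=lambda yaw:Ro.from_euler("z",yaw,degrees=True)
def save(n,o,yaw):  # cover origin now in tool frame
    q,Q=tcp(); np.savez(n,t=Q.inv().apply(np.array(o)-q),R=(Q.inv()*LEAN(yaw)).as_quat())
def place(n,L,nest,yaw,h):  # tool pose so that cover's centre sits h above nest floor point
    d=np.load(n); Rt=FLAT(yaw)*Ro.from_quat(d["R"]).inv()
    o=np.array([*nest,.032+h])-FLAT(yaw).apply([L/2,0,0])
    return o-Rt.apply(d["t"]),Rt
E
python3 - <<'E'
from h import *
save("s.npz",(.5068,.1447,.045),-5.3)
d=np.load("s.npz");print(d["t"].round(4),Ro.from_quat(d["R"]).as_rotvec(degrees=True).round(1))
p,R=place("s.npz",.064,(.5475,-.2907),-2.5,.06);print(p.round(3),R.as_rotvec().round(3))
print(np.round(r.get_obs()["joints"],2))
E
```

```text
[-0.0189  0.0006  0.0285] [167.9   0.7 -64.9]
[ 0.549 -0.29   0.1  ] [-2.915  0.051  1.127]
[-0.33  0.42 -0.18  2.21  0.79  0.35 -2.87]
```

Emit:
step_arm --moves '[{"rx": 0, "ry": 0, "rz": 0, "dx": 3, "dy": 0, "dz": -10, "gripper": -1}, {"rx": 0, "ry": 0, "rz": 0, "dx": 12.4, "dy": 0, "dz": -38, "gripper": -1}, {"rx": 0, "ry": 0, "rz": 0, "dx": 12.4, "dy": 0, "dz": -38, "gripper": -1}, {"rx": 0, "ry": 0, "rz": 0, "dx": 12.4, "dy": 0, "dz": -38, "gripper": -1}, {"rx": 0, "ry": 0, "rz": 0, "dx": 12.4, "dy": 0, "dz": -38, "gripper": -1}, {"rx": 0, "ry": -9, "rz": 0, "dx": 0, "dy": 0, "dz": 0, "gripper": -1}, {"rx": 0, "ry": -9, "rz": 0, "dx": 0, "dy": 0, "dz": 0, "gripper": -1}]'

```text
clock: 8.18
tcp_pos: [0.5163, 0.146, 0.2498]
orientation: [3.137, -0.131, -0.014]
contact_force: [0.5, 0.1, -2.3]
grip_width: 0.0491
gripper_force: 62.4
```

```bash
python3 - <<'E'
from h import *
o=r.get_obs();print(np.round(o["joints"],2),o["grip_width"],o["gripper_force"])
p,R=place("s.npz",.064,(.5475,-.2907),-2.5,.08);go(p,R);go(p,tcp()[1])
E
```

```text
[-0.04  0.29 -0.43  1.86  0.14  1.03 -2.17] 0.04908322636440367 62.403572872281075
tool mm [ 69.7 431.4 130. ] turn deg [ -0.7 -41.8  -2.7]
tool mm [ 69.7 431.4 130. ] turn deg [0. 0. 0.]
```

Emit:
step_arm --moves '[{"rx": 0, "ry": 0, "rz": 0, "dx": 8.7, "dy": 53.9, "dz": 0, "gripper": -1}, {"rx": 0, "ry": 0, "rz": 0, "dx": 8.7, "dy": 53.9, "dz": 0, "gripper": -1}, {"rx": 0, "ry": 0, "rz": 0, "dx": 8.7, "dy": 53.9, "dz": 0, "gripper": -1}, {"rx": 0, "ry": 0, "rz": 0, "dx": 8.7, "dy": 53.9, "dz": 0, "gripper": -1}, {"rx": 0, "ry": 0, "rz": 0, "dx": 8.7, "dy": 53.9, "dz": 0, "gripper": -1}, {"rx": 0, "ry": 0, "rz": 0, "dx": 8.7, "dy": 53.9, "dz": 0, "gripper": -1}, {"rx": 0, "ry": 0, "rz": 0, "dx": 8.7, "dy": 53.9, "dz": 0, "gripper": -1}, {"rx": 0, "ry": 0, "rz": 0, "dx": 8.7, "dy": 53.9, "dz": 0, "gripper": -1}, {"rx": -0.2, "ry": -8.4, "rz": -0.5, "dx": 0, "dy": 0, "dz": 0, "gripper": -1}, {"rx": -0.2, "ry": -8.4, "rz": -0.5, "dx": 0, "dy": 0, "dz": 0, "gripper": -1}, {"rx": -0.1, "ry": -8.4, "rz": -0.6, "dx": 0, "dy": 0, "dz": 0, "gripper": -1}, {"rx": -0.1, "ry": -8.3, "rz": -0.5, "dx": 0, "dy": 0, "dz": 0, "gripper": -1}, {"rx": -0.1, "ry": -8.3, "rz": -0.5, "dx": 0, "dy": 0, "dz": 0, "gripper": -1}, {"rx": 0, "ry": 0, "rz": 0, "dx": 0, "dy": 0, "dz": 0, "gripper": -1}, {"rx": 0, "ry": 0, "rz": 0, "dx": 0, "dy": 0, "dz": 0, "gripper": -1}]'

```text
clock: 10.05
tcp_pos: [0.5493, -0.2903, 0.2498]
orientation: [-2.919, 0.059, 1.12]
contact_force: [-0.9, 0.5, -0.6]
grip_width: 0.0489
gripper_force: 62.6
```

```bash
python3 - <<'E'
from h import *
o=r.get_obs();print(np.round(o["joints"],2))
for h in(.08,.03,.012,0):
    p,R=place("s.npz",.064,(.5475,-.2907),-2.5,h);go(p,R)
E
```

```text
[ 0.37  0.78 -0.12  1.22  0.23  1.87 -1.38]
tool mm [86.1 -0.4 96.7] turn deg [-0.  -0.3 -0.3]
tool mm [119.6  -0.4 133.9] turn deg [-0.  -0.3 -0.3]
tool mm [131.6  -0.3 147.2] turn deg [-0.  -0.3 -0.3]
tool mm [139.6  -0.3 156.2] turn deg [-0.  -0.3 -0.3]
```

Emit:
step_arm --moves '[{"rx": 0, "ry": 0, "rz": 0, "dx": 29.9, "dy": -0.1, "dz": 33.5, "gripper": -1}, {"rx": 0, "ry": 0, "rz": -0.3, "dx": 29.9, "dy": -0.1, "dz": 33.5, "gripper": -1}, {"rx": 0, "ry": 0, "rz": 0, "dx": 29.9, "dy": -0.1, "dz": 33.5, "gripper": -1}, {"rx": 0, "ry": 0, "rz": 0, "dx": 29.9, "dy": -0.1, "dz": 33.5, "gripper": -1}, {"rx": 0, "ry": 0, "rz": 0, "dx": 0, "dy": 0, "dz": 0, "gripper": -1}]'

```text
clock: 10.68
tcp_pos: [0.5462, -0.2892, 0.0686]
orientation: [-2.913, 0.051, 1.127]
contact_force: [-0.2, -0.1, 0.3]
grip_width: 0.0493
gripper_force: 62.6
```

```bash
python3 - <<'E'
from h import *
o=r.get_obs();print(np.round(o["joints"],2))
for h in(.03,.012,0):
    p,R=place("s.npz",.064,(.5475,-.2907),-2.5,h);go(p,R)
f=r.grab_frame("wrist");g=r.grab_frame("scene")
C=cam("scene");u=proj(C,[[.5475,-.2907,.06]])[0].astype(int)
g=g[u[1]-50:u[1]+50,u[0]-66:u[0]+67]
cv2.imwrite("pics/w5.png",np.vstack([cv2.resize(f[80:400,100:540],(440,320)),cv2.resize(g,(440,280),interpolation=cv2.INTER_CUBIC)]))
E
```

```text
[ 0.37  0.96 -0.12  1.3   0.25  1.62 -1.43]
tool mm [ 0.7  0.6 -3. ] turn deg [-0.1  0.   0. ]
tool mm [12.9  0.7 10.3] turn deg [-0.1  0.   0. ]
tool mm [20.9  0.7 19.2] turn deg [-0.1  0.   0. ]
```

View pics/w5.png

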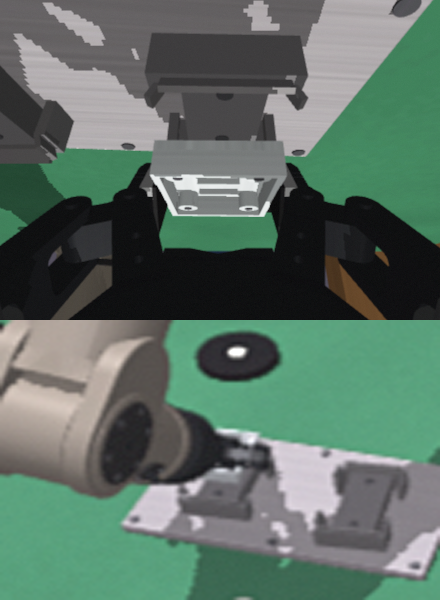

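The short cover is held hollow side up about 30 mm above its nest. The nest's far wall centres at about px 226 against the cover's 219, so I'll compare with projections.

```bash
python3 - <<'E'
from h import *
C=cam("wrist")
def show(n,P): print(n,(proj(C,P)-[100,80]).round(0).tolist())
d=np.load("s.npz");q,Q=tcp();Rc=Q*Ro.from_quat(d["R"]);o=q+Q.apply(d["t"])
show("cover far outer top, far bottom, near top",o+Rc.apply([[.064,.025,.014],[.064,-.025,.014],[.064,.025,0],[.064,-.025,0],[0,.025,.014],[0,-.025,.014]]))
p=(.5475,-.2907,np.radians(-2.5))
show("nest far wall",rot([[.038,.033,.043],[.038,-.033,.043],[.044,.033,.043],[.044,-.033,.043],[.044,.033,.012],[.044,-.033,.012],[.034,.02,.032],[.034,-.02,.032]],p))
E
```

```text
cover far outer top, far bottom, near top [[155.0, 175.0], [292.0, 176.0], [159.0, 140.0], [287.0, 141.0], [175.0, 216.0], [266.0, 216.0]]
nest far wall [[143.0, 88.0], [303.0, 89.0], [139.0, 79.0], [307.0, 80.0], [150.0, 25.0], [296.0, 26.0], [177.0, 74.0], [268.0, 75.0]]
```

Emit:
step_arm --moves '[{"rx": 0, "ry": 0, "rz": 0, "dx": 4.4, "dy": 1.1, "dz": 2, "gripper": -1}, {"rx": 0, "ry": 0, "rz": 0, "dx": 8.5, "dy": 1.1, "dz": 8.3, "gripper": -1}, {"rx": 0, "ry": 0, "rz": 0, "dx": 2.7, "dy": 0, "dz": 3, "gripper": -1}, {"rx": 0, "ry": 0, "rz": 0, "dx": 2.7, "dy": 0, "dz": 3, "gripper": -1}, {"rx": 0, "ry": 0, "rz": 0, "dx": 0.7, "dy": 0, "dz": 0.8, "gripper": -1}, {"rx": 0, "ry": 0, "rz": 0, "dx": 0, "dy": 0, "dz": 0, "gripper": -1}]'

```text
clock: 11.52
tcp_pos: [0.5505, -0.2915, 0.0444]
orientation: [-2.916, 0.051, 1.125]
contact_force: [-1.6, 0.2, -0.4]
grip_width: 0.0491
gripper_force: 62.6
```

```bash
python3 - <<'E'
from h import *
o=r.get_obs();print(np.round(o["contact_force"],1),np.round(o["moment"],2))
p,R=place("s.npz",.064,(.5475,-.2907),-2.5,0);go(p,R)
E
```

```text
[-1.6  0.2 -0.4] [ 0.01 -0.57 -0.06]
tool mm [ 1.3 -1.5  4.2] turn deg [ 0.  -0.1  0. ]
```

Emit:
step_arm --moves '[{"rx": 0, "ry": 0, "rz": 0, "dx": -0.7, "dy": 0, "dz": 1.8, "gripper": -1}, {"rx": 0, "ry": 0, "rz": 0, "dx": 0.7, "dy": 0, "dz": 1, "gripper": -1}, {"rx": 0, "ry": 0, "rz": 0, "dx": 0.7, "dy": 0, "dz": 0.8, "gripper": -1}, {"rx": 0, "ry": 0, "rz": 0, "dx": 0.6, "dy": 0, "dz": 0.6, "gripper": -1}, {"rx": 0, "ry": 0, "rz": 0, "dx": 0, "dy": 0, "dz": 0, "gripper": -1}]'

```text
clock: 12.15
tcp_pos: [0.549, -0.2915, 0.0411]
orientation: [-2.916, 0.051, 1.124]
contact_force: [0.1, -0.0, 4.8]
grip_width: 0.049
gripper_force: 63.0
```

Emit:
step_arm --moves '[{"rx": 0, "ry": 0, "rz": 0, "dx": 0.7, "dy": 0, "dz": 0.7, "gripper": -1}, {"rx": 0, "ry": 0, "rz": 0, "dx": 0, "dy": 0, "dz": 0, "gripper": -1}]'

```text
clock: 12.4
tcp_pos: [0.549, -0.2915, 0.0411]
orientation: [-2.916, 0.051, 1.125]
contact_force: [-0.5, 1.4, 10.0]
grip_width: 0.049
gripper_force: 63.4
```

```bash
python3 - <<'E'
from h import *
o=r.get_obs();print(np.round(o["contact_force"],1),np.round(o["moment"],2))
p,R=place("s.npz",.064,(.5475,-.2907),-2.5,0);go(p,R)
f=r.grab_frame("wrist");cv2.imwrite("pics/w6.png",cv2.resize(f[120:340,180:460],None,fx=2.7,fy=2.7,interpolation=cv2.INTER_CUBIC))
E
```

```text
[-0.5  1.4 10. ] [ 0.35  0.8  -0.11]
tool mm [ 0.2 -1.6  0.8] turn deg [ 0.  -0.1 -0. ]
```

View pics/w6.png

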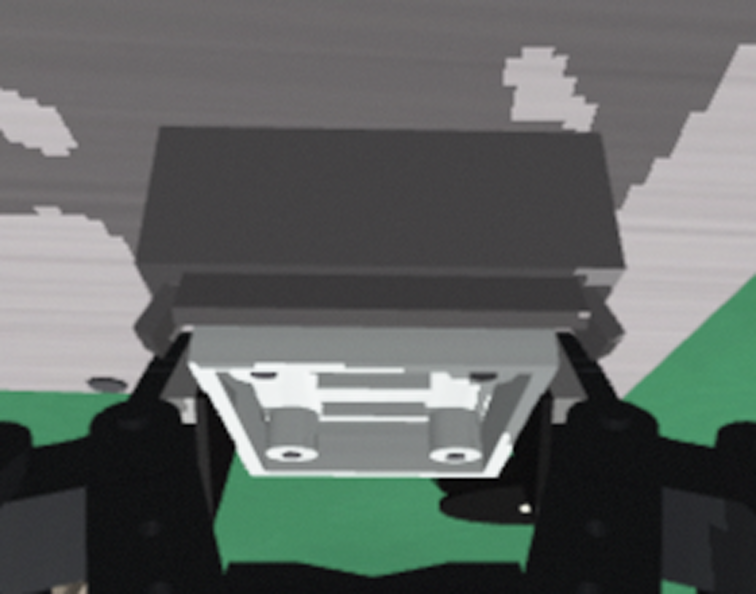

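The cover sits down behind the end wall, level and centred between the lugs, with a firm 10 N stop. I'll release it and check by image difference that it stays put.

Emit:
step_arm --moves '[{"rx": 0, "ry": 0, "rz": 0, "dx": -0.4, "dy": 0, "dz": -0.4, "gripper": 0.5}, {"rx": 0, "ry": 0, "rz": 0, "dx": 0, "dy": 0, "dz": 0, "gripper": 0.7}, {"rx": 0, "ry": 0, "rz": 0, "dx": 0, "dy": 0, "dz": 0, "gripper": 0.9}, {"rx": 0, "ry": 0, "rz": 0, "dx": 0, "dy": 0, "dz": 0, "gripper": 0.9}]'

```text
clock: 12.95
tcp_pos: [0.5489, -0.2914, 0.0397]
orientation: [-2.916, 0.051, 1.124]
contact_force: [0.2, -0.2, 0.3]
grip_width: 0.0811
gripper_force: 0.0
```

```bash
python3 - <<'E'
from h import *
f=r.grab_frame("wrist");g=cv2.resize(f[120:340,180:460],None,fx=2.7,fy=2.7,interpolation=cv2.INTER_CUBIC)
a=cv2.cvtColor(cv2.imread("pics/w6.png"),6);b=cv2.cvtColor(g,6)
for n,(y0,y1,x0,x1) in dict(cover=(335,475,255,500),wall=(130,320,170,590)).items():
    T=a[y0:y1,x0:x1];m=cv2.matchTemplate(b,T,cv2.TM_CCOEFF_NORMED);l=cv2.minMaxLoc(m);print(n,l[1],np.subtract(l[3],(x0,y0))/2.7)
o=r.get_obs();print(o["grip_width"],o["contact_force"].round(1),np.round(o["tcp_pos"],4))
E
```

```text
cover 0.9198229312896729 [0.         2.59259259]
wall 0.8692046999931335 [0.37037037 2.96296296]
0.08111438978857635 [-0.2  0.1 -0.5] [ 0.5489 -0.2915  0.0398]
```

Emit:
step_arm --moves '[{"rx": 0, "ry": 0, "rz": 0, "dx": -10, "dy": 0, "dz": -11, "gripper": 1}, {"rx": 0, "ry": 0, "rz": 0, "dx": -33, "dy": 0, "dz": -37, "gripper": 1}, {"rx": 0, "ry": 0, "rz": 0, "dx": -33, "dy": 0, "dz": -37, "gripper": 1}, {"rx": 0, "ry": 0, "rz": 0, "dx": -33, "dy": 0, "dz": -37, "gripper": 1}, {"rx": 0, "ry": 0, "rz": 0, "dx": -33, "dy": 0, "dz": -37, "gripper": 1}, {"rx": 0, "ry": 10.5, "rz": 0, "dx": 0, "dy": 0, "dz": 0, "gripper": 1}, {"rx": 0, "ry": 10.5, "rz": 0, "dx": 0, "dy": 0, "dz": 0, "gripper": 1}, {"rx": 0, "ry": 10.5, "rz": 0, "dx": 0, "dy": 0, "dz": 0, "gripper": 1}, {"rx": 0, "ry": 10.5, "rz": 0, "dx": 0, "dy": 0, "dz": 0, "gripper": 1}, {"rx": 0, "ry": 0, "rz": 0, "dx": 0, "dy": 0, "dz": 0, "gripper": 1}]'

```text
clock: 14.25
tcp_pos: [0.5472, -0.2933, 0.2551]
orientation: [-3.14, 0.061, 0.004]
contact_force: [-0.3, 0.2, -0.6]
grip_width: 0.0856
gripper_force: 0.0
```

```bash
python3 - <<'E'
from h import *
print(np.round(r.get_obs()["joints"],2))
c=np.array([.5330,.2742,.0854]);z=down(-5.3,25).apply([0,0,1])
go(c-.003*z+[0,0,.165],tcp()[1]); go(c,down(-5.3,25))
# check the short cover: bright blob outline in the wrist and top views
for n in("wrist","top"):
    C=cam(n);f=r.grab_frame(n);cv2.imwrite(f"pics/chk_{n}.png",f)
    P=rot([[.032,.025,.046],[.032,-.025,.046],[-.032,-.025,.046],[-.032,.025,.046]],(.5475,-.2907,np.radians(-2.5)))
    u=proj(C,P);print(n,u.round(1).tolist())
    x0,y0=(u.min(0)-8).astype(int);x1,y1=(u.max(0)+8).astype(int)
    g=f[y0:y1,x0:x1].min(2);print(x0,y0);
    s=max(1,(y1-y0)//28); print("\n".join(" ".join(f"{v//10:2d}" for v in row[::s]) for row in g[::s]))
E
```

```text
[ 0.56  0.4  -0.22  1.68  0.1   1.08 -1.3 ]
tool mm [ -37.5 -566.5    2.8] turn deg [0. 0. 0.]
tool mm [ -35.8 -566.3  170.5] turn deg [-0.7 25.1  3. ]
wrist [[294.9, 146.3], [339.4, 146.5], [338.0, 200.9], [295.8, 200.6]]
286 138
10 10  7  7  7  8  8  9  9  9  9  9  9  8  8  8  8  8  8  8  8  7  7  7  7  7  7  6  8  8 17
10 10  8  7  6  5  6  7  9 10 10  9  9  6  6  8 10 10 10 10 10 10 10 10 10 10 10 11 14 15 17
10 10  7  7  5  4  5  5  4  6  5  4  4  4  4  4  4  4  5  6  6  6  6  7  7  6  7  7 14 15 17
10  7  5  5  4  9  9  9  8  8  8  8  8  8  8  8  8  7  8  8  8  8  8  8  7  8  8  5  7  6 14
10  8  5  5  9 15 15 15 15 15 15 15 15 15 15 15 15 15 15 15 15 14 14 15 24 24 23  5  6  6 11
10  8  5  5  9 15 13 14 13 12 14 15 15 15 15 15 15 15 15 14 14 13 13 15 22 23 23  6  6  7 12
10  8  7  7 10 15 13 14 14 15 11 15 14 15 15 14 14 14 14 14 13 14 14 21 19 20 23 15  7  7 13
10 10 10 10 12 15 12 14  7 12 13 15 14 15 15 15 15 14 15 14 13 14  6 17 23 20 23 19 19 18 18
10 10 10 10 11 15 12 14  7 11 14 15 14 15 15 15 14 14 14 14 14 15  7 17 23 20 23 19 19 19 19
14 16 10  9 11 14 12 15 17 18 15
[... 6067 characters left out ...]
9  9  8  9 10 10 11 11 11 11 13 13 12 10 10  8  7 10 15 17 18 18 18 18
17 14 11  9  9 11  9  9  9  9  8  9  8  8  8  8  9  9  9  9  9  9  9  9  7  7  9 10 13 16 18 18 18 18 18
17 17 16 13 12 12 11 11 11 10 10 10  9  9 10 10  9  9  9  9  9  9  8  8  8  8 10 13 16 17 18 18 18 18 18
17 18 18 17 17 17 17 16 16 16 16 16 15 14 14 14 13 12 12 11 11 11 10 10 10 10 12 14 16 18 18 18 18 18 18
17 18 18 18 18 17 18 18 18 18 18 18 17 17 17 17 17 17 17 16 16 17 17 16 16 16 16 17 18 18 18 18 18 18 18
18 18 18 18 17 18 18 17 18 17 17 18 18 18 18 18 18 18 18 18 18 18 18 18 18 17 18 18 18 18 18 18 18 18 18
18 18 18 18 18 18 18 18 18 18 18 18 18 18 18 17 18 17 17 18 18 18 18 18 18 18 18 18 18 18 17 18 18 18 18
```

In both views the short cover's outline matches the seated prediction (wrist 296–339 × 146–200 px). Next is the long cover.

Emit:
step_arm --moves '[{"rx": 0, "ry": 0, "rz": 0, "dx": -3.8, "dy": -56.7, "dz": 0.3, "gripper": 1}, {"rx": 0, "ry": 0, "rz": 0, "dx": -3.8, "dy": -56.7, "dz": 0.3, "gripper": 1}, {"rx": 0, "ry": 0, "rz": 0, "dx": -3.8, "dy": -56.7, "dz": 0.3, "gripper": 1}, {"rx": 0, "ry": 0, "rz": 0, "dx": -3.8, "dy": -56.7, "dz": 0.3, "gripper": 1}, {"rx": 0, "ry": 0, "rz": 0, "dx": -3.8, "dy": -56.7, "dz": 0.3, "gripper": 1}, {"rx": 0, "ry": 0, "rz": 0, "dx": -3.8, "dy": -56.7, "dz": 0.3, "gripper": 1}, {"rx": 0, "ry": 0, "rz": 0, "dx": -3.8, "dy": -56.7, "dz": 0.3, "gripper": 1}, {"rx": 0, "ry": 0, "rz": 0, "dx": -3.8, "dy": -56.7, "dz": 0.3, "gripper": 1}, {"rx": 0, "ry": 0, "rz": 0, "dx": -3.7, "dy": -56.7, "dz": 0.3, "gripper": 1}, {"rx": 0, "ry": 0, "rz": 0, "dx": -3.7, "dy": -56.2, "dz": 0.2, "gripper": 1}, {"rx": -0.2, "ry": 8.4, "rz": 1, "dx": 0, "dy": 0, "dz": 0, "gripper": 1}, {"rx": -0.2, "ry": 8.4, "rz": 1, "dx": 0, "dy": 0, "dz": 0, "gripper": 1}, {"rx": -0.3, "ry": 8.3, "rz": 1, "dx": 0, "dy": 0, "dz": 0, "gripper": 1}, {"rx": 0, "ry": 0, "rz": 0, "dx": 0, "dy": 0, "dz": 0, "gripper": 1}]'

```text
clock: 16.1
tcp_pos: [0.531, 0.2779, 0.2514]
orientation: [3.048, -0.128, 0.671]
contact_force: [-0.5, 0.7, -0.1]
grip_width: 0.0854
gripper_force: 0.0
```

```bash
python3 - <<'E'
from h import *
print(np.round(r.get_obs()["joints"],2))
c=np.array([.5330,.2742,.0854]);z=down(-5.3,25).apply([0,0,1])
for h in(.165,0): go(c-.003*z+[0,0,h],down(-5.3,25))
# long cover outline from image: bright pixels near predicted
C=cam("wrist");f=r.grab_frame("wrist");cv2.imwrite("pics/l1.png",f)
L=.084;P=rot(lean([[L,.025,0],[L,-.025,0],[0,-.025,.014],[0,.025,.014],[L,.025,.014],[L,-.025,.014]]),(.5188,.275,np.radians(-5)))
u=proj(C,P);print(u.round(0).tolist())
m=(f.min(2)>125).astype(np.uint8);n,lab,st,ce=cv2.connectedComponentsWithStats(m)
k=lab[tuple(u[:4].mean(0).astype(int)[::-1])];print(k)
for i in np.argsort(-st[:,4])[1:4]: 
    h=cv2.convexHull(np.argwhere(lab==i)[:,::-1].astype(np.int32));print(i,st[i],cv2.approxPolyDP(h,3,True)[:,0].tolist())
E
```

```text
[-0.45  0.24 -0.35  1.99  0.63  0.73 -2.86]
tool mm [ 1.6  3.5 -1.2] turn deg [-0.2  0.2  0.5]
tool mm [-67.6   3.4 148.6] turn deg [-0.2  0.2  0.5]
[[297.0, 222.0], [350.0, 222.0], [345.0, 274.0], [300.0, 274.0], [296.0, 235.0], [351.0, 235.0]]
6
4 [ 582  146   58  122 4866] [[639, 267], [596, 265], [582, 146], [639, 147]]
6 [ 296  220   56   53 2521] [[350, 221], [344, 271], [302, 272], [296, 221]]
2 [ 327   46   45   41 1045] [[371, 68], [361, 83], [344, 86], [329, 75], [327, 60], [335, 49], [354, 46], [366, 53]]
```

```bash
python3 - <<'E'
from h import *
c=np.array([.5330,.2742,.0854])
for pt in(16,):
  z=down(-5,pt).apply([0,0,1])
  q,Q=tcp();T=down(-5,pt);d=c-.003*z-q
  print((Q.inv()*T).as_rotvec(degrees=True).round(1),(T.inv().apply(d)*1000).round(1))
E
```

```text
[-0.1 -8.8  0.1] [-45.2   3.  157.3]
```

Emit:
step_arm --moves '[{"rx": -0.1, "ry": -8.8, "rz": 0.1, "dx": 0, "dy": 0, "dz": 0, "gripper": 1}, {"rx": 0, "ry": 0, "rz": 0, "dx": -9, "dy": 3, "dz": 31.5, "gripper": 1}, {"rx": 0, "ry": 0, "rz": 0, "dx": -9, "dy": 0, "dz": 31.5, "gripper": 1}, {"rx": 0, "ry": 0, "rz": 0, "dx": -9, "dy": 0, "dz": 31.5, "gripper": 1}, {"rx": 0, "ry": 0, "rz": 0, "dx": -9, "dy": 0, "dz": 31.5, "gripper": 1}, {"rx": 0, "ry": 0, "rz": 0, "dx": -9, "dy": 0, "dz": 31.5, "gripper": 1}, {"rx": 0, "ry": 0, "rz": 0, "dx": 0, "dy": 0, "dz": 0, "gripper": 1}]'

```text
clock: 17.02
tcp_pos: [0.5337, 0.2715, 0.0859]
orientation: [3.093, -0.144, 0.432]
contact_force: [-0.2, -0.4, -0.9]
grip_width: 0.0852
gripper_force: 0.0
```

```bash
python3 - <<'E'
from h import *
print(np.round(r.get_obs()["joints"],2))
c=np.array([.5330,.2742,.0854]);z=down(-5,16).apply([0,0,1]);go(c-.003*z,down(-5,16))
E
```

```text
[-0.48  0.5  -0.24  2.03  0.66  0.52 -2.9 ]
tool mm [-1.1 -2.6 -2.8] turn deg [ 0.2  0.1 -0.3]
```

Emit:
step_arm --grip_force 60 --moves '[{"rx": 0, "ry": 0, "rz": 0, "dx": -1, "dy": -2.6, "dz": -2, "gripper": 1}, {"rx": 0, "ry": 0, "rz": 0, "dx": 0, "dy": 0, "dz": 0, "gripper": -1}, {"rx": 0, "ry": 0, "rz": 0, "dx": 0, "dy": 0, "dz": 0, "gripper": -1}, {"rx": 0, "ry": 0, "rz": 0, "dx": 0, "dy": 0, "dz": 0, "gripper": -1}, {"rx": 0, "ry": 0, "rz": 0, "dx": 0, "dy": 0, "dz": 0, "gripper": -1}, {"rx": 0, "ry": 0, "rz": 0, "dx": 0, "dy": 0, "dz": 0, "gripper": -1}]'

```text
clock: 17.77
tcp_pos: [0.5325, 0.2753, 0.0914]
orientation: [3.096, -0.143, 0.442]
contact_force: [-2.7, -1.6, 5.8]
grip_width: 0.0488
gripper_force: 61.3
```

```bash
python3 - <<'E'
from h import *
save("l.npz",(.5188,.2747,.045),-5.2)
d=np.load("l.npz");print(d["t"].round(4),Ro.from_quat(d["R"]).as_rotvec(degrees=True).round(1))
# short-cover outcome: TCP z at contact .0411 vs prediction
p,R=place("s.npz",.064,(.5475,-.2907),-2.5,0);print(p.round(4))
E
```

```text
[-0.026   0.002   0.0407] [167.   -0.2 -67. ]
[ 0.5487 -0.2899  0.0404]
```

Emit:
step_arm --moves '[{"rx": 0, "ry": 0, "rz": 0, "dx": 3, "dy": 0, "dz": -10, "gripper": -1}, {"rx": 0, "ry": 0, "rz": 0, "dx": 11, "dy": 0, "dz": -38, "gripper": -1}, {"rx": 0, "ry": 0, "rz": 0, "dx": 11, "dy": 0, "dz": -38, "gripper": -1}, {"rx": 0, "ry": 0, "rz": 0, "dx": 11, "dy": 0, "dz": -38, "gripper": -1}, {"rx": 0, "ry": 0, "rz": 0, "dx": 11, "dy": 0, "dz": -38, "gripper": -1}, {"rx": 0, "ry": -8, "rz": 0, "dx": 0, "dy": 0, "dz": 0, "gripper": -1}, {"rx": 0, "ry": -8, "rz": 0, "dx": 0, "dy": 0, "dz": 0, "gripper": -1}, {"rx": 0, "ry": 0, "rz": 0, "dx": 0, "dy": 0, "dz": 0, "gripper": -1}]'

```text
clock: 18.77
tcp_pos: [0.534, 0.2737, 0.2588]
orientation: [-3.136, 0.15, -0.006]
contact_force: [1.2, -0.2, -1.9]
grip_width: 0.0489
gripper_force: 62.4
```

```bash
python3 - <<'E'
from h import *
o=r.get_obs();print(np.round(o["joints"],2),o["grip_width"],o["gripper_force"])
p,R=place("l.npz",.084,(.5648,-.1577),-0.8,.08);go(p,R)
C=cam("wrist");f=r.grab_frame("wrist");d=np.load("l.npz");q,Q=tcp();Rc=Q*Ro.from_quat(d["R"]);oo=q+Q.apply(d["t"])
print(proj(C,oo+Rc.apply([[.084,.025,0],[.084,-.025,0],[.0,-.025,.014],[0,.025,.014],[.084,.025,.014],[.084,-.025,.014]])).round(0).tolist())
m=(f.min(2)>125).astype(np.uint8);n,lab,st,ce=cv2.connectedComponentsWithStats(m)
for i in np.argsort(-st[:,4])[1:5]:
    h=cv2.convexHull(np.argwhere(lab==i)[:,::-1].astype(np.int32));print(st[i],cv2.approxPolyDP(h,2.5,True)[:,0].tolist())
E
```

```text
[-0.26  0.38 -0.41  1.72  0.17  1.08 -2.39] 0.0488874289004595 62.42189347743988
tool mm [ 76.  424.5 134.8] turn deg [ -1.8 -43.9  -4.3]
[[258.0, 213.0], [390.0, 213.0], [364.0, 296.0], [281.0, 297.0], [254.0, 248.0], [395.0, 248.0]]
[ 247  205  144   88 9972] [[390, 240], [359, 292], [277, 292], [247, 241], [253, 205], [384, 205]]
[ 588   48   52  137 4513] [[588, 183], [625, 48], [638, 48], [639, 184]]
[544   0  14  51 277] [[557, 0], [549, 49], [544, 50], [552, 2]]
[526 209  15  13 137] [[540, 218], [530, 221], [526, 211], [540, 210]]
```

```bash
python3 - <<'E'
from h import *
C=cam("wrist");q,Q=tcp();d=dict(np.load("l.npz"));R0=Ro.from_quat(d["R"])
P=np.array([[.084,.025,0],[.084,-.025,0],[.0,-.025,.014],[0,.025,.014],[.084,.025,.014],[.084,-.025,.014]])
px=np.array([(253,205),(384.5,205),(359.5,292.5),(276.5,292.5),(247,241),(390.5,241)])
def f(v):
    R=R0*Ro.from_euler("y",v[3],degrees=True)
    return (proj(C,q+Q.apply(v[:3]+R.apply(P)))-px).ravel()
s=least_squares(f,[*d["t"],0],x_scale=[.01,.01,.01,5]);print(d["t"].round(4),s.x.round(4),s.fun.reshape(-1,2).round(1).tolist())
f3=lambda v:f([*v,0]);s3=least_squares(f3,d["t"],x_scale=.01);print(s3.x.round(4),s3.fun.reshape(-1,2).round(1).tolist())
E
```

```text
[-0.026   0.002   0.0407] [-0.0246 -0.0007  0.041   0.0067] [[-1.0, 0.5], [0.6, 0.4], [0.8, -0.0], [0.5, -0.0], [0.4, -0.4], [-0.8, -0.4]]
[-0.0246 -0.0007  0.041 ] [[-1.0, 0.5], [0.6, 0.4], [0.8, -0.0], [0.5, -0.0], [0.4, -0.4], [-0.8, -0.4]]
```

```bash
python3 - <<'E'
from h import *
d=dict(np.load("l.npz"));d["t"]=np.array([-.0249,-.0003,.0409]);np.savez("l.npz",**d)
p,R=place("l.npz",.084,(.565,-.158),-0.8,.08);go(p,R)
q,Q=tcp();print((Q.inv().apply(np.array([p[0],p[1],.255])-q)*1000).round(1))
E
```

```text
tool mm [ 76.3 427.7 133.8] turn deg [ -1.8 -44.   -4.2]
[ 76.8 427.5   3.1]
```

Emit:
step_arm --moves '[{"rx": 0, "ry": 0, "rz": 0, "dx": 9.6, "dy": 53.4, "dz": 0.4, "gripper": -1}, {"rx": 0, "ry": 0, "rz": 0, "dx": 9.6, "dy": 53.4, "dz": 0.4, "gripper": -1}, {"rx": 0, "ry": 0, "rz": 0, "dx": 9.6, "dy": 53.4, "dz": 0.4, "gripper": -1}, {"rx": 0, "ry": 0, "rz": 0, "dx": 9.6, "dy": 53.4, "dz": 0.4, "gripper": -1}, {"rx": 0, "ry": 0, "rz": 0, "dx": 9.6, "dy": 53.4, "dz": 0.4, "gripper": -1}, {"rx": 0, "ry": 0, "rz": 0, "dx": 9.6, "dy": 53.4, "dz": 0.4, "gripper": -1}, {"rx": 0, "ry": 0, "rz": 0, "dx": 9.6, "dy": 53.4, "dz": 0.4, "gripper": -1}, {"rx": 0, "ry": 0, "rz": 0, "dx": 9.6, "dy": 53.4, "dz": 0.4, "gripper": -1}, {"rx": -0.4, "ry": -8.8, "rz": -0.8, "dx": 0, "dy": 0, "dz": 0, "gripper": -1}, {"rx": -0.4, "ry": -8.8, "rz": -0.8, "dx": 0, "dy": 0, "dz": 0, "gripper": -1}, {"rx": -0.4, "ry": -8.8, "rz": -0.8, "dx": 0, "dy": 0, "dz": 0, "gripper": -1}, {"rx": -0.3, "ry": -8.8, "rz": -0.9, "dx": 0, "dy": 0, "dz": 0, "gripper": -1}, {"rx": -0.3, "ry": -8.8, "rz": -0.9, "dx": 0, "dy": 0, "dz": 0, "gripper": -1}, {"rx": 0, "ry": 0, "rz": 0, "dx": 0, "dy": 0, "dz": 0, "gripper": -1}, {"rx": 0, "ry": 0, "rz": 0, "dx": 0, "dy": 0, "dz": 0, "gripper": -1}]'

```text
clock: 20.7
tcp_pos: [0.5692, -0.1569, 0.2554]
orientation: [-2.912, 0.021, 1.167]
contact_force: [-0.9, -0.8, -0.8]
grip_width: 0.0487
gripper_force: 62.6
```

```bash
python3 - <<'E'
from h import *
o=r.get_obs();print(np.round(o["joints"],2))
for h in(.04,0):
    p,R=place("l.npz",.084,(.565,-.158),-0.8,h);go(p,R)
E
```

```text
[ 0.22  0.76 -0.18  1.27  0.15  1.89 -1.55]
tool mm [118.2   1.3 123.8] turn deg [ 0.1 -0.1  0.1]
tool mm [145.8   1.3 152.7] turn deg [ 0.1 -0.1  0.1]
```

Emit:
step_arm --moves '[{"rx": 0, "ry": 0, "rz": 0, "dx": 29.5, "dy": 0.4, "dz": 31, "gripper": -1}, {"rx": 0, "ry": 0, "rz": 0, "dx": 29.5, "dy": 0.3, "dz": 31, "gripper": -1}, {"rx": 0, "ry": 0, "rz": 0, "dx": 29.5, "dy": 0.3, "dz": 31, "gripper": -1}, {"rx": 0, "ry": 0, "rz": 0, "dx": 29.5, "dy": 0.3, "dz": 31, "gripper": -1}, {"rx": 0, "ry": 0, "rz": 0, "dx": 9, "dy": 0, "dz": 9.5, "gripper": -1}, {"rx": 0, "ry": 0, "rz": 0, "dx": 0, "dy": 0, "dz": 0, "gripper": -1}, {"rx": 0, "ry": 0, "rz": 0, "dx": 0, "dy": 0, "dz": 0, "gripper": -1}]'

```text
clock: 21.58
tcp_pos: [0.5696, -0.159, 0.073]
orientation: [-2.912, 0.023, 1.166]
contact_force: [0.1, -0.1, -0.7]
grip_width: 0.049
gripper_force: 62.6
```

```bash
python3 - <<'E'
from h import *
for h in(.012,0):
    p,R=place("l.npz",.084,(.565,-.158),-0.8,h);go(p,R)
print(p.round(4))
# check nest far wall against its prediction: gray rows through the wrist view
C=cam("wrist");f=r.grab_frame("wrist");cv2.imwrite("pics/l2.png",f)
pr=(.565,-.158,np.radians(-.8))
print(proj(C,rot([[.048,.033,.043],[.048,-.033,.043],[.054,.033,.043],[.054,-.033,.043],[.054,.033,.012],[.054,-.033,.012]],pr)).round(0).tolist())
d=np.load("l.npz");q,Q=tcp();print("cover",proj(C,q+Q.apply(d["t"]+Ro.from_quat(d["R"]).apply([[.084,.025,0],[.084,-.025,0],[.084,.025,.014],[.084,-.025,.014],[0,.025,.014],[0,-.025,.014]]))).round(0).tolist())
m=(f.min(2)>125).astype(np.uint8)
g=f.max(2);u=proj(C,rot([[.054,0,.043],[.054,0,.012]],pr))
for y in range(int(u[1][1]),int(u[0][1])+16,4):
    row=(g[y]<110)&(f[y].max(1).astype(int)-f[y].min(1)<20); 
    c=int(u[0][0]);a=c
    while a>0 and row[a]:a-=1
    b=c
    while b<639 and row[b]:b+=1
    print(y,a,b,g[y,c],end=" | ")
E
```

```text
tool mm [11.3 -0.5 12.3] turn deg [ 0.1 -0.1  0. ]
tool mm [19.6 -0.5 21. ] turn deg [ 0.1 -0.1  0. ]
[ 0.5693 -0.1585  0.0443]
[[233.0, 158.0], [403.0, 158.0], [229.0, 148.0], [407.0, 148.0], [241.0, 91.0], [396.0, 91.0]]
cover [[253.0, 205.0], [386.0, 205.0], [248.0, 240.0], [390.0, 240.0], [277.0, 292.0], [361.0, 292.0]]
91 318 318 115 | 95 318 318 112 | 99 240 394 92 | 103 239 395 70 | 107 239 396 69 | 111 238 397 68 | 115 215 398 69 | 119 236 397 70 | 123 236 398 69 | 127 235 399 70 | 131 232 399 71 | 135 227 400 69 | 139 233 401 74 | 143 210 380 78 | 147 235 386 61 | 151 237 397 69 | 155 232 370 98 | 159 234 364 67 | 163 271 361 52 |
```

Laterally the nest centre (317 px) agrees with the prediction (318). The rows deviate the same way they did for the short nest, which fitted. I'll lower it.

Emit:
step_arm --moves '[{"rx": 0, "ry": 0, "rz": 0, "dx": 6, "dy": -0.5, "dz": 6.5, "gripper": -1}, {"rx": 0, "ry": 0, "rz": 0, "dx": 6, "dy": 0, "dz": 6.5, "gripper": -1}, {"rx": 0, "ry": 0, "rz": 0, "dx": 3, "dy": 0, "dz": 3, "gripper": -1}, {"rx": 0, "ry": 0, "rz": 0, "dx": 1.5, "dy": 0, "dz": 1.5, "gripper": -1}, {"rx": 0, "ry": 0, "rz": 0, "dx": 0, "dy": 0, "dz": 0, "gripper": -1}, {"rx": 0, "ry": 0, "rz": 0, "dx": 0, "dy": 0, "dz": 0, "gripper": -1}]'

```text
clock: 22.38
tcp_pos: [0.5683, -0.1582, 0.0468]
orientation: [-2.909, 0.022, 1.171]
contact_force: [-0.1, -0.1, -1.0]
grip_width: 0.0492
gripper_force: 62.6
```

```bash
python3 - <<'E'
from h import *
p,R=place("l.npz",.084,(.565,-.158),-0.8,0);go(p,R)
E
```

```text
tool mm [2.5 0.2 1.1] turn deg [0.1 0.1 0.1]
```

Emit:
step_arm --moves '[{"rx": 0, "ry": 0, "rz": 0, "dx": 1, "dy": 0, "dz": 0.5, "gripper": -1}, {"rx": 0, "ry": 0, "rz": 0, "dx": 1, "dy": 0, "dz": 0.5, "gripper": -1}, {"rx": 0, "ry": 0, "rz": 0, "dx": 0, "dy": 0, "dz": 0, "gripper": -1}]'

```text
clock: 22.75
tcp_pos: [0.5689, -0.1582, 0.0449]
orientation: [-2.909, 0.022, 1.172]
contact_force: [-0.6, 0.9, 1.1]
grip_width: 0.0487
gripper_force: 62.8
```

Emit:
step_arm --moves '[{"rx": 0, "ry": 0, "rz": 0, "dx": 0.7, "dy": 0, "dz": 0.7, "gripper": -1}, {"rx": 0, "ry": 0, "rz": 0, "dx": 0.5, "dy": 0, "dz": 0.5, "gripper": -1}, {"rx": 0, "ry": 0, "rz": 0, "dx": 0, "dy": 0, "dz": 0, "gripper": -1}]'

```text
clock: 23.12
tcp_pos: [0.5689, -0.1582, 0.0448]
orientation: [-2.908, 0.022, 1.173]
contact_force: [-2.4, 0.7, 9.8]
grip_width: 0.049
gripper_force: 63.6
```

```bash
python3 - <<'E'
from h import *
cv2.imwrite("pics/l3.png",r.grab_frame("wrist"))
E
```

Emit:
step_arm --moves '[{"rx": 0, "ry": 0, "rz": 0, "dx": -0.5, "dy": 0, "dz": -0.5, "gripper": 0.5}, {"rx": 0, "ry": 0, "rz": 0, "dx": 0, "dy": 0, "dz": 0, "gripper": 0.7}, {"rx": 0, "ry": 0, "rz": 0, "dx": 0, "dy": 0, "dz": 0, "gripper": 0.9}, {"rx": 0, "ry": 0, "rz": 0, "dx": 0, "dy": 0, "dz": 0, "gripper": 0.9}]'

```text
clock: 23.68
tcp_pos: [0.5688, -0.1582, 0.0433]
orientation: [-2.909, 0.022, 1.172]
contact_force: [0.4, -0.3, 1.1]
grip_width: 0.0811
gripper_force: 0.0
```

```bash
python3 - <<'E'
from h import *
a=cv2.imread("pics/l3.png",0);b=cv2.cvtColor(r.grab_frame("wrist"),6)
for n,(y0,y1,x0,x1) in dict(cover=(240,295,275,362),wall=(165,200,245,395)).items():
    m=cv2.matchTemplate(b,a[y0:y1,x0:x1],cv2.TM_CCOEFF_NORMED);l=cv2.minMaxLoc(m);print(n,l[1],np.subtract(l[3],(x0,y0)))
E
```

```text
cover 0.9332160353660583 [0 2]
wall 0.050754085183143616 [-128 -154]
```

Emit:
step_arm --moves '[{"rx": 0, "ry": 0, "rz": 0, "dx": -10, "dy": 0, "dz": -10.5, "gripper": 1}, {"rx": 0, "ry": 0, "rz": 0, "dx": -34, "dy": 0, "dz": -36, "gripper": 1}, {"rx": 0, "ry": 0, "rz": 0, "dx": -34, "dy": 0, "dz": -36, "gripper": 1}, {"rx": 0, "ry": 0, "rz": 0, "dx": -34, "dy": 0, "dz": -36, "gripper": 1}, {"rx": 0, "ry": 0, "rz": 0, "dx": -34, "dy": 0, "dz": -36, "gripper": 1}, {"rx": 0, "ry": 10.5, "rz": 0, "dx": 0, "dy": 0, "dz": 0, "gripper": 1}, {"rx": 0, "ry": 10.5, "rz": 0, "dx": 0, "dy": 0, "dz": 0, "gripper": 1}, {"rx": 0, "ry": 10.5, "rz": 0, "dx": 0, "dy": 0, "dz": 0, "gripper": 1}, {"rx": 0, "ry": 10.5, "rz": 0, "dx": 0, "dy": 0, "dz": 0, "gripper": 1}, {"rx": 0, "ry": 0, "rz": 0, "dx": 0, "dy": 0, "dz": 0, "gripper": 1}]'

```text
clock: 24.98
tcp_pos: [0.568, -0.1589, 0.258]
orientation: [3.14, -0.026, -0.051]
contact_force: [0.6, 0.0, -0.2]
grip_width: 0.0853
gripper_force: 0.0
```

```bash
python3 - <<'E'
from h import *
C=cam("wrist");f=r.grab_frame("wrist");cv2.imwrite("pics/end.png",f)
for n,a,pr in(("L",.042,(.565,-.158,-.014)),("S",.032,(.5475,-.2907,-.044))):
    P=rot([[a,.025,.046],[a,-.025,.046],[-a,-.025,.046],[-a,.025,.046]],pr);u=proj(C,P);print(n,u.round(0).tolist())
    x0,y0=(u.min(0)-10).astype(int);x1,y1=(u.max(0)+10).astype(int);print(x0,y0)
    g=f[y0:y1,x0:x1].min(2);print("\n".join(" ".join(f"{v//10:2d}" for v in row[::2]) for row in g[::3]))
E
```

```text
L [[296.0, 134.0], [340.0, 134.0], [339.0, 205.0], [297.0, 205.0]]
285 124
16 11 11  9  9 10  9  9  9 10 10  9  9  9  9  9  9  9  9  9  9  9  9  9  9  9  9  9  9 16 17 19 19
10 10 12 12  9 11 12 11 11 11 12 11 12 11 11 11 11 12 12 12 11 12 11 11 11 11 11 11 13 16 16 18 18
11 11  9  8  7  6  6  6  7  7  6  6  4  4  4  6  6  7  7  7  7  7  7  7  7  7  7  7 11 15 16 18 18
10  9  6  5  5  6 10 10  9  8  8  8  8  8  8  9  9  9  8  8  8  8  8  8  8  9  9  8  5  6  9 14 18
10 10  6  5  5 11 15 15 15 15 22 15 15 15 15 15 15 15 15 15 15 15 19 22 23 23 24 22  5  6  9 15 18
10 10  6  5  5 12 13 15 15 15 15 13 15 15 15 15 15 15 15 15 15 13 14 15 24 18 21 21  5  6 10 14 18
10 10  6  5  5 12 14 15 12  5 12 15 15 15 15 16 15 15 15 15 15 15 13  4 20 23 21 20  5  6 10 15 18
11 11  6  5  5 11 14 14 15 15 15 16 15 15 15 15 15 15 15 15 14 15 15 15 24 17 22 22  5  6 10 15 17
15 13  8  8  9 13 13 14 21 23 21 16 15 15 15 15 15 15 15 15 15 15 14 20 24 15 22 23 18 15 15 17 18
11 10 11 10 10 13 14 14 15 18 19 16 14 14 14 14 14 14 14 14 14 15 14 20 24 15 22 22 18 19 19 19 19
18 18 16 10 10 13 14 14 15 14 14 15
[... 4043 characters left out ...]
3 23 23 23 23 23 23 23 12  9 23 18 17 23 10 23 19 18 18 18 18 18 18 18
 4  7 10  6  7  8 23 19 23 23 23 15 12 13 12 13 13 20 20 17 11 23 22 22 17 16 22 10 16 18 18 17 17 18 17
 3  9 10  6  5 10 23 22 21 19 19 19 19 19 19 19 18 17 17 17 17 17 17 17 15 21 19  5 10 17 18 18 18 18 18
 7 13 10  7  8  8  8  8  8  8  8  8  8  9 11 11 11 11 11 11 11 12 14 14 14 16 11  5 12 17 18 18 18 18 18
18 18 18 13  9  9  9  9  9  9  9  9  8  8  8  8  8  8  8  8  8  8  8  7  8 10 14 17 17 17 17 17 18 18 18
17 17 17 18 18 18 18 17 18 18 18 18 17 17 17 16 16 16 15 15 15 15 14 14 14 15 18 18 18 18 18 18 18 18 17
17 17 17 17 17 17 17 17 17 17 17 17 17 17 17 17 18 18 18 18 18 18 18 18 18 18 18 18 18 18 17 18 17 17 17
```

```bash
python3 -c "
from bench import r
print(r.hand_in())"
```

```text
the job is handed in; nothing more can be done
None
```

Both covers are set hollow side up in their own nests and let go; image outlines match fully seated poses to about 1–2 px, and I handed the job in at about 25 s (limit 58 s), verdict not shown.

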